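# Clip the castor wheel onto its axle

### The arm

A 7-joint arm with a two-finger parallel gripper is mounted at the origin on the work surface. World frame = base frame: x ahead of the robot, y to its left, z up, the work surface at z = 0. Lengths are in m, angles in rad, forces in N, time in s.
With the tool pointing down it reaches from about 0.4 to 0.85 m from the base axis. Payload 10.4 kg.
Tool frame: the origin (TCP) lies on the mounting face of the last link; the fingertips stand env.tcp_to_tips ahead of it and the grasp point (between the pads) lies 164 mm ahead of it (env.tcp_to_tips is the distance from the TCP to the fingertips, in m); z points along the fingers, y is the line along which they close (so a half turn about z gives the same grasp; the last joint's range is limited). The gripper opens to 87 mm and grips with 3 to 60 N. Pads are 19 mm wide; open, the fingers measure 117 mm over their backs; the gripper's body (75 mm by 190 mm) begins 51 mm behind the grasp point.
Start: joints at [-1.137, 0.332, -0.065, 1.46, 0.022, 1.35, -0.088], TCP at [0.276, 0.561, 0.405] pointing down, gripper open.
Joint ranges: [-2.6, 2.6], [-0.5, 2.12], [-1.47, 1.34], [0.16, 2.42], [-1.27, 4.41], [0.06, 2.06], [-2.6, 2.6]. Speed limits (rad/s): [2.22, 2.22, 2.79, 2.79, 3.14, 3.14, 3.14].

### API

Orientations are given as a unit quaternion [w, x, y, z].
In Python, from station import env gives the robot as it stands. The module is installed in compiled form; this text tells all that it offers.
- The arm moves only by the shell command python3 -m crank 'ROWS' [OPENING]. ROWS is JSON, a list of rows, each a list of 6 numbers: the shift along the tool's x, y, z in mm, then the turn, a rotation vector about the tool's x, y, z in rad. A call has 1 to 8 rows; each row shifts and turns the commanded pose from where the row before left it, along the tool's axes as they then stand; what a row does not reach is not made up. A row lasts 1/8 s, in which the tool goes at most 62.5 mm and 10.7 degrees, less where a joint would pass 70% of its speed; a pose out of reach is approached as far as the arm can. A call with a gripper value outside its range is refused whole. OPENING is the finger opening in mm, from 0 to 87, set as the call begins (- or left out, the last holds). The fingers move at their own pace and stop on an object; the grip force is fixed at half the most. Time passes only in rows, so rows that do not move let the fingers close. It gives the time, the measured TCP pose, the force, the opening and the grip force at its end, in the units of the state.
- env.read_state(): the state, without advancing time (a new reading comes with each control period).
- env.camera(name): name is "scene" or "top" or "wrist"; returns the picture (420x560x3 uint8, red, green, blue); there is no depth.
- env.camera_model(name): a dict with "intrinsics" (3x3 intrinsics, pixels), "eye" and "attitude" of the camera in the world. Camera axes: x right, y down, z forward; pixel columns grow to the right and rows downward; lengths in m; the calibration is good to about 2 mm. A picture is of the moment at which its call begins: read the wrist's pose just before it. camera_model takes no time and is no camera call; for the wrist camera it gives the pose at the moment of the call.
- env.sign_off(): hands the job in; it is judged then, once.
The state is a dict: "time_s": time; "qpos": joint angles; "qvel": joint speeds; "joint_efforts": joint torques, N m; "tcp_pos": TCP position; "orientation": TCP orientation; "contact_force": force on the tool from outside, world axes, zero at the start; "moment": the same for the moment, N m; "width": opening from 0.0 (shut) to 1.0 (fully open); "finger_force": force on a finger pad.
Only numpy, scipy, OpenCV 4.12 (cv2) and the standard library are available. Lean on these libraries where they do the work, as an engineer would, in place of code of your own. Each camera call takes 0.05 s, during which the arm holds its last target. There are 200 camera calls.

### The job

The trolley castor lying on the bench still lacks the clip that keeps its wheel on. Take from the parts tray the open clip that fits the axle's groove and push it sideways into the groove until it snaps fully home, lying flat on the washer; leave everything else on the bench and in the tray as it is.

Things in the scene. Friction and masses are not known exactly. Their poses are not given: they have to be found in the camera images.
- clip: the clip to fit: flat horseshoe spring-steel clip (mm): 52 long, 31 wide, 5 thick, 54 g, loose, flat in a tray bay; the larger of the two clips. Origin: centre of the space that takes the shaft, on the underside; x from the tail to the open mouth, z up. Back of the shaft space at x = -7.5. Behind it the back, 29 wide, ends at x = -16 and the tail goes on to x = -34. It goes on either way up
- clip_seat (a point): on the clip: centre of its shaft space at half its thickness (2.5 above its underside). With the clip home it lies on the axle's axis
- clip_tail (a point): on the clip: middle of its tail (clip x = -25), at half thickness. The tail is a plain flat tongue, 24 wide in y, from clip x = -34 to -16
- clip_mouth (a point): on the clip: middle of its mouth (clip x = 18), at half thickness, between the leg tips. The mouth is 16 wide; each leg has a square end from 8 to 15.5 off the middle. The two legs are sprung: the throat (12 wide, at clip x = 5) spreads by 1 mm each side as the 14 shaft passes, so that the clip snaps on with a push of about 5 to 10 N. Squeezing the legs together closes the throat
- castor: single-leg trolley castor, bolted to the bench on its side, axle upright (sizes in mm). Origin: on the axle's axis, at bench height; z up. The steel leg plate lies on the bench, 8 thick; the castor's top plate stands upright beside the wheel at x = 92 to 100, y from -55 to 55, 100 high; the -x side of the wheel is open. Wheel: rubber tyred, radius 62.5, from 16 to 53 high, free to turn
- groove (a point): on the axle's axis at half the groove's height, 66 above the bench; axes as the castor's. The 20 diameter axle ends 81 above the bench; the groove, 14 in diameter all round and 8 high (62 to 70), lies just above a washer of radius 26 (59 to 62 high) on the hub of radius 20
- tray: white-enamelled steel parts tray, screwed down (mm): 146 x 132, 28 high, open above, with three bays along its x axis, each 140 long and 40 wide inside, 25 deep; walls 3, floor 3 thick. Bay centres at y = -43, 0 and 43. Origin: centre of the underside. One bay holds the clip, lying roughly along the bay, one a smaller clip, one a washer
- clip_small: bystander: a clip of the same shape, 35 long, 21 wide, 4 thick, too small for the groove; lies in another bay of the tray. Origin as for the large clip
- spare_washer: bystander: flat washer, 34 outside diameter, 4 thick, in another bay of the tray. Origin: centre of the underside
- spray_can: bystander: upright spray can, radius 33, 178 high, near the castor. Origin: centre of the underside
- jar: bystander: upright glass jar with a dark lid, radius 34, 95 high, near the castor. Origin: centre of the underside
- nut: bystander: large hexagon nut lying flat, 33 across corners, 13 high. Origin: centre of the underside
- wrench: bystander: spanner lying on the bench, 160 long along its x axis, 20 high. Origin: middle of its length, on the bench
- screwdriver: bystander: screwdriver lying on the bench, 150 long along its x axis, 26 high. Origin: middle of its length, on the bench
- hammer: bystander: hammer lying on the bench, 260 long along its x axis, 26 high, head 65 wide at +x. Origin: middle of its length, on the bench
There are look-alikes about, which are no part of the job. Leave any blue or red look-alike of the clip alone.

How it is judged:
By the outcome, as a careful person would: the job done as asked, in the order asked, and still so for the second after the job is handed in, with the robot touching nothing.
It also fails if it takes over 61 s, if anything falls off the work surface, if the arm or the gripper's body presses on something with over 40 N, if the wrist force passes 120 N, or if a joint passes its speed limit or range.

## Working session

There is one attempt and no reset: what is moved stays moved. The work goes in short steps, Python scripts to look and compute and a shell command to move; the robot and the scene stay as the last step left them, time stands still between calls to the robot, and variables do not carry over. Pictures are saved under pics/ and viewed, at most 13 in all, crops included, and the job is handed in when it is done.

```bash
mkdir -p pics; python3 - <<'E'
from station import env
import cv2
print(env.read_state(), env.tcp_to_tips)
for n in ("scene","top"):
    im=env.camera(n); cv2.imwrite(f"pics/{n}0.png",im[:,:,::-1])
    print(n,env.camera_model(n))
E
```

```text
{'time_s': 0.0, 'qpos': array([-1.13661885,  0.33286667, -0.06469448,  1.46092677,  0.02157673,
        1.34991568, -0.0884841 ]), 'qvel': array([ 0.00128142,  0.00065488, -0.00145213, -0.0002369 , -0.00039725,
        0.00063639, -0.00046166]), 'joint_efforts': array([-9.28209556e-04, -6.23247242e+01,  2.39079277e-02, -3.89901066e+01,
       -6.13669446e-02,  3.96533555e-02,  1.74335564e-04]), 'tcp_pos': array([0.27559855, 0.56081153, 0.40396394]), 'orientation': array([-1.38737276e-04,  2.26395559e-01,  9.74035187e-01, -6.97387877e-04]), 'contact_force': array([-0.32889333, -0.45312169,  0.91749856]), 'moment': array([-0.07131357,  0.01663218, -0.00347127]), 'finger_force': 0.0, 'width': 1.000470547326912} 0.1822
scene {'intrinsics': array([[400.26798156,   0.        , 285.86221149],
       [  0.        , 400.26798156, 206.33893475],
       [  0.        ,   0.        ,   1.        ]]), 'eye': array([1.08429817, 0.08694307, 0.89052695]), 'attitude': array([-0.17003418,  0.59571021,  0.75504581, -0.21476394])}
top {'intrinsics': array([[493.4555864 ,   0.        , 288.75148034],
       [  0.        , 493.4555864 , 209.61179968],
       [  0.        ,   0.        ,   1.        ]]), 'eye': array([ 0.54839138, -0.00594342,  1.18187831]), 'attitude': array([-0.01064524,  0.71144562, -0.70243566,  0.0177748 ])}
```

View pics/top0.png

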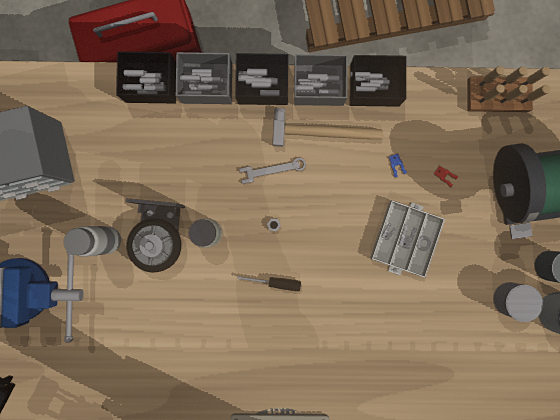

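View pics/scene0.png

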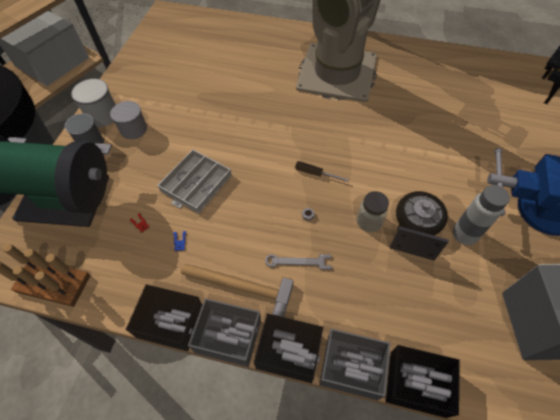

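The top view shows the castor at about (153,245), with the can at (90,240) on its left and the jar at (204,233) on its right. The tray is at (407,238). There is a blue look-alike at (397,163) and a red one at (446,175). Next I enlarge the tray and castor.

```bash
cat > h.py <<'E'
import numpy as np, cv2
from scipy.spatial.transform import Rotation as R
from station import env
def rot(q): return R.from_quat([q[1],q[2],q[3],q[0]])
def cast(m,uv,z):
    d=rot(m["attitude"]).apply(np.linalg.inv(m["intrinsics"])@[uv[0],uv[1],1])
    return m["eye"]+d*(z-m["eye"][2])/d[2]
def proj(m,p):
    c=rot(m["attitude"]).inv().apply(np.asarray(p)-m["eye"]); u=m["intrinsics"]@c; return u[:2]/u[2]
def grasp(st,d=0.164): return st["tcp_pos"]+rot(st["orientation"]).apply([0,0,d])
E
python3 - <<'E'
from h import *
im=cv2.imread("pics/top0.png"); m=env.camera_model("top")
a=cv2.resize(im[190:285,365:450],None,fx=4.7,fy=6,interpolation=cv2.INTER_CUBIC)
a=cv2.resize(im[190:285,365:450],(400,447),interpolation=cv2.INTER_CUBIC)
b=cv2.resize(im[190:285,55:235],(400,211),interpolation=cv2.INTER_CUBIC)
s=cv2.imread("pics/scene0.png"); c=cv2.resize(s[180:262,360:520],(400,205),interpolation=cv2.INTER_CUBIC)
o=np.zeros((447,800,3),np.uint8); o[:,:400]=a; o[:211,400:]=b; o[230:435,400:]=c
cv2.imwrite("pics/crop1.png",o)
print(R.from_quat([0,0,0,1]).as_matrix()[0,0], rot(env.read_state()["orientation"]).as_matrix().round(3))
for uv,z in [((153,245),.081),((78,240),.178),((204,233),.095),((407,238),.01)]: print(uv,cast(m,uv,z).round(3))
w=env.camera_model("wrist"); st=env.read_state(); T=rot(st["orientation"])
print("wrist cam in tool",T.inv().apply(w["eye"]-st["tcp_pos"]).round(3),(T.inv()*rot(w["attitude"])).as_matrix().round(2),w["intrinsics"][0,0])
E
```

```text
1.0 [[-0.897  0.441 -0.001]
 [ 0.441  0.897 -0.001]
 [-0.    -0.001 -1.   ]]
(153, 245) [0.51  0.284 0.081]
(78, 240) [0.522 0.41  0.178]
(204, 233) [0.538 0.169 0.095]
(407, 238) [ 0.532 -0.299  0.01 ]
wrist cam in tool [ 0.083 -0.     0.021] [[ 0.   -0.95 -0.3 ]
 [ 1.    0.    0.  ]
 [-0.   -0.3   0.95]] 325.24710199196494
```

View pics/crop1.png

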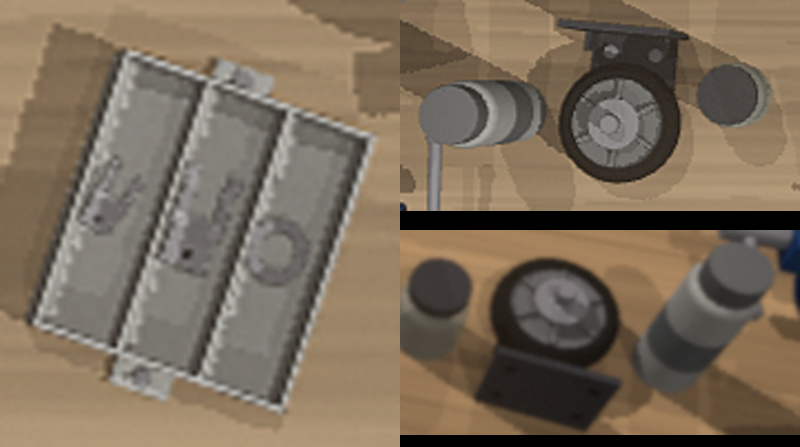

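Three candidates for the clip, by pixel in the top view:
- **Middle bay of the tray, about (408,237):** the larger steel clip, mouth up and to the right. It fits the description.
- **Left bay, about (387,231):** smaller, so it is the bystander.
- **Blue (397,163) and red (446,175), on the bench:** look-alikes to leave alone.

The right bay holds the washer. The castor axle is at about (149,246). I'm moving above the tray.

```bash
python3 -m crank '[[-41,-44,3,0,0,0],[-41,-44,3,0,0,0],[-41,-44,3,0,0,0],[-41,-44,3,0,0,0],[-41,-44,3,0,0,0],[-41,-44,3,0,0,0],[-41,-44,3,0,0,0],[-41,-44,3,0,0,0]]' && python3 -m crank '[[-41,-44,10,0,0,0],[-41,-44,10,0,0,0],[-41,-44,10,0,0,0],[-41,-44,10,0,0,0],[-41,-44,10,0,0,0],[-41,-44,10,0,0,0],[-41,-44,10,0,0,0]]' && python3 -m crank '[[0,0,0,0,0,0.18],[0,0,0,0,0,0.18],[0,0,0,0,0,0.18],[0,0,0,0,0,0.18],[0,0,0,0,0,0.18],[0,0,0,0,0,0.18],[0,0,0,0,0,0.18],[0,0,0,0,0,0.18]]' && python3 -m crank '[[0,0,0,0,0,0.09],[0,0,0,0,0,0]]'
python3 - <<'E'
from h import *
st=env.read_state(); np.save("w1m.npy",env.camera_model("wrist"),allow_pickle=True)
im=env.camera("wrist"); cv2.imwrite("pics/w1.png",im[:,:,::-1])
print(st["tcp_pos"],rot(st["orientation"]).as_matrix().round(3),st["qpos"].round(2),st["time_s"])
E
```

```text
time_s: 1.1
tcp_pos: [0.4149, 0.0983, 0.3806]
orientation: [0.0, 0.226, 0.974, 0.0]
contact_force: [1.7, 1.3, 0.1]
width: 0.999
finger_force: 0.0
time_s: 1.98
tcp_pos: [0.5371, -0.3041, 0.31]
orientation: [-0.0, 0.226, 0.974, 0.0]
contact_force: [1.1, 0.0, 0.9]
width: 0.999
finger_force: 0.0
time_s: 2.98
tcp_pos: [0.5365, -0.3024, 0.3104]
orientation: [-0.0, 0.814, 0.581, -0.0]
contact_force: [0.3, -0.8, 0.1]
width: 1.0
finger_force: 0.0
time_s: 3.22
tcp_pos: [0.5365, -0.3024, 0.3103]
orientation: [-0.0, 0.838, 0.546, -0.0]
contact_force: [-1.0, -0.4, -0.5]
width: 1.0
finger_force: 0.0
[ 0.53652123 -0.30241262  0.31029553] [[ 0.403  0.915 -0.001]
 [ 0.915 -0.403  0.   ]
 [-0.    -0.001 -1.   ]] [-0.31  0.57  1.02  1.64 -0.51  1.22  0.41] 3.225
```

View pics/w1.png

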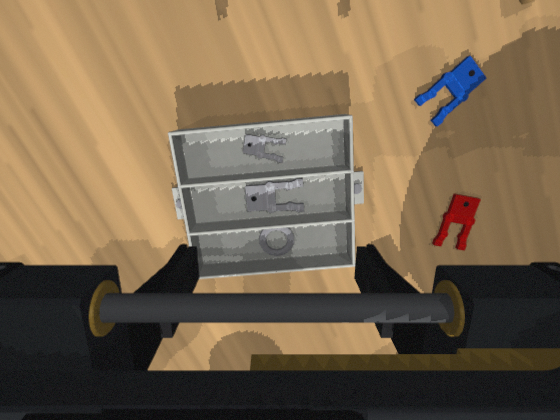

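The wrist view shows the large clip in the middle bay at (248..303,195), tail on the left with a hole at about (254,199). The small clip is above it, the washer below, and the blue and red look-alikes are outside the tray. I'm confirming this in an enlarged crop.

```bash
python3 - <<'E'
import cv2
im=cv2.imread("pics/w1.png")[165:235,230:330]
cv2.imwrite("pics/w1c.png",cv2.resize(im,(800,560),interpolation=cv2.INTER_CUBIC))
E
```

```text
(no output)
```

View pics/w1c.png

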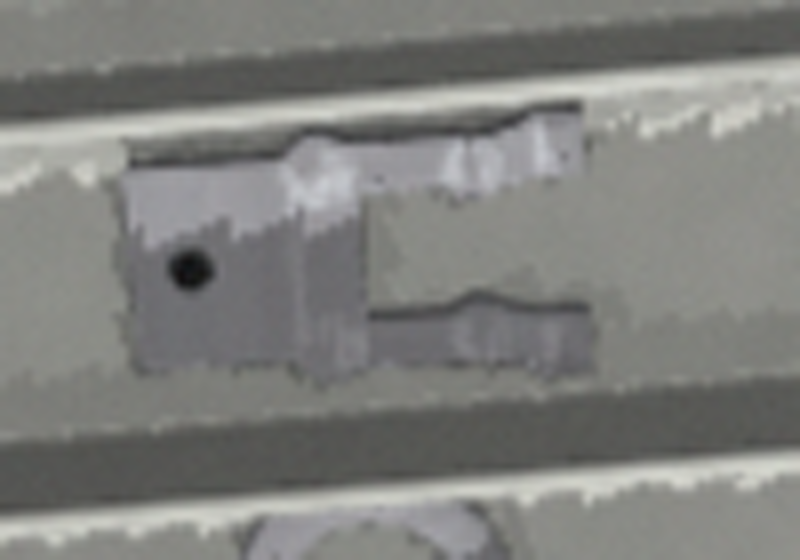

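The larger clip is confirmed. In the crop its tail end runs from (125,170) to (135,370) and its leg tips are at (585,140) and (591,340). It lies nearly along image x.

```bash
python3 - <<'E'
from h import *
m=np.load("w1m.npy",allow_pickle=True).item(); st=env.read_state(); T=rot(st["orientation"])
def P(u,v,z=.008): return cast(m,(230+u/8,165+v/8),z)
q={k:P(*v) for k,v in dict(t1=(125,172),t2=(134,368),a1=(585,108),a2=(592,372),m1=(585,175),m2=(590,308)).items()}
tail=(q["t1"]+q["t2"])/2; mouth=(q["a1"]+q["a2"])/2; d=mouth-tail
L=np.linalg.norm; print("len",L(d),"tailw",L(q["t1"]-q["t2"]),"w",L(q["a1"]-q["a2"]),"mouth",L(q["m1"]-q["m2"]))
for k,p in dict(tail=tail,mouth=mouth,mid=(tail+mouth)/2).items(): print(k,p.round(4),"tool(mm)",(1e3*T.inv().apply(p-grasp(st))).round(1))
print("clip ang world",np.degrees(np.arctan2(d[1],d[0])),"in tool",np.degrees(np.arctan2(*T.inv().apply(d)[[1,0]])))
# bay walls tops (z=.028): crop upper wall top edge and lower wall top edge
for a in [((0,128),(800,62)),((0,522),(800,452))]:
    A,B=[P(*x,.028) for x in a]; e=B-A; print("wall",[(1e3*T.inv().apply(x-grasp(st))).round(1) for x in (A,B)],np.degrees(np.arctan2(e[1],e[0])))
t=env.camera_model("top"); s=env.camera_model("scene")
print("axle", cast(t,(148.6,246.3),.081), cast(s,(426,208),.081))
E
```

```text
len 0.05173189957318025 tailw 0.02298629238652342 w 0.0307733879427848 mouth 0.015515078365309921
tail [ 0.5128 -0.2903  0.008 ] tool(mm) [  1.7 -26.4 138.4]
mouth [ 0.5615 -0.3079  0.008 ] tool(mm) [  5.1  25.2 138.4]
mid [ 0.5372 -0.2991  0.008 ] tool(mm) [  3.4  -0.6 138.4]
clip ang world -19.966119473466232 in tool 86.26281996333992
wall [array([ 22.9, -37.3, 118.4]), array([ 29.7,  44.6, 118.4])] -18.92432210699177
wall [array([-20.6, -39.2, 118.4]), array([-12.6,  46.7, 118.4])] -18.381892443153106
axle [0.50720976 0.29329849 0.081     ] [0.52302098 0.29565493 0.081     ]
```

```bash
python3 -m crank '[[0,0,0,0,0,-0.065],[9,-0.4,30,0,0,0],[0,0,30,0,0,0],[0,0,30,0,0,0],[0,0,20,0,0,0],[0,0,10,0,0,0],[0,0,3,0,0,0],[0,0,0,0,0,0]]' 70 && python3 -m crank '[[0,0,0,0,0,0],[0,0,0,0,0,0],[0,0,0,0,0,0],[0,0,0,0,0,0],[0,0,0,0,0,0],[0,0,0,0,0,0]]' 40
```

```text
time_s: 4.28
tcp_pos: [0.5394, -0.2943, 0.1883]
orientation: [0.0, 0.82, 0.573, 0.0]
contact_force: [1.2, 0.1, -0.6]
width: 0.803
finger_force: 0.0
time_s: 5.03
tcp_pos: [0.5392, -0.2942, 0.1879]
orientation: [-0.0, 0.82, 0.573, 0.0]
contact_force: [-0.9, 1.4, 5.8]
width: 0.569
finger_force: 30.0
```

```bash
python3 -m crank '[[0,0,-10,0,0,0],[0,0,-25,0,0,0],[0,0,-30,0,0,0],[0,0,-35,0,0,0],[0,0,0,0,0,0]]'; python3 - <<'E'
from h import *
im=env.camera("wrist")[:,:,::-1]; t=env.camera("top")[:,:,::-1]
o=np.zeros((600,800,3),np.uint8); o[:300,:800]=cv2.resize(im[150:360,:],(800,300)); o[300:,:400]=cv2.resize(im[200:320,200:360],(400,300),interpolation=cv2.INTER_CUBIC); o[300:,400:]=cv2.resize(t[190:280,350:470],(400,300),interpolation=cv2.INTER_CUBIC)
cv2.imwrite("pics/g1.png",o)
E
```

```text
time_s: 5.65
tcp_pos: [0.5398, -0.2948, 0.2906]
orientation: [0.002, 0.82, 0.573, 0.001]
contact_force: [-0.0, -0.0, -0.7]
width: 0.566
finger_force: 30.0
```

View pics/g1.png

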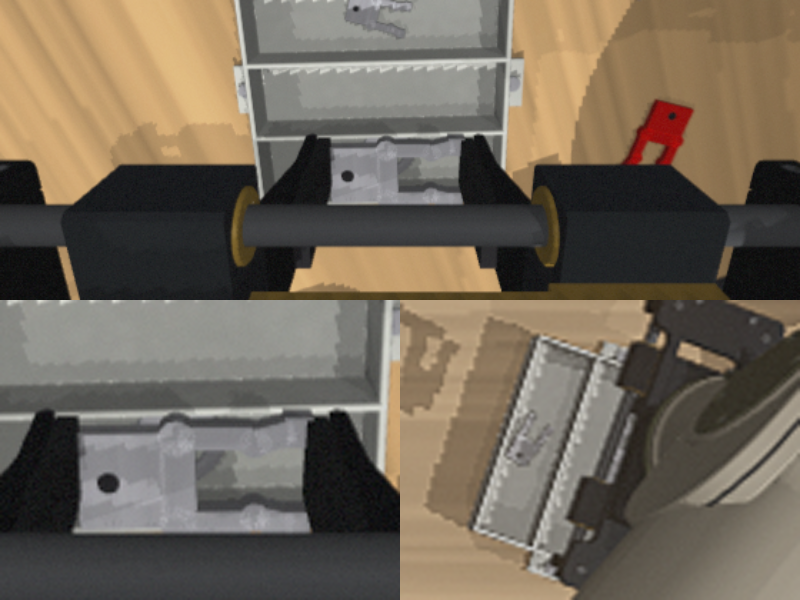

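The clip is held flat and lengthwise between the pads, with its tail and hole on the left. A grip across the tail does not fit inside the 40 mm bay. So I'll set the clip down on a clear patch of bench at about (0.48,-0.10) and regrip it by the tail.

```bash
python3 -m crank '[[41,-31,0,0,0,0],[41,-31,0,0,0,0],[41,-31,0,0,0,0],[41,-31,0,0,0,0],[0,0,45,0,0,0],[0,0,35,0,0,0],[0,0,15,0,0,0],[0,0,5,0,0,0]]' && python3 -m crank '[[0,0,1.5,0,0,0],[0,0,0,0,0,0],[0,0,0,0,0,0]]' && python3 -m crank '[[0,0,0,0,0,0],[0,0,0,0,0,0],[0,0,0,0,0,0],[0,0,-30,0,0,0],[0,0,-40,0,0,0],[0,0,-40,0,0,0]]' 75 && python3 -m crank '[[0,0,0,0,0,0.18],[0,0,0,0,0,0.18],[0,0,0,0,0,0.18],[0,0,0,0,0,0.18],[0,0,0,0,0,0.18],[0,0,0,0,0,0.18],[0,0,0,0,0,0.18],[0,0,0,0,0,0.18]]' && python3 -m crank '[[0,0,0,0,0,0.13],[-30,0,0,0,0,0],[0,0,0,0,0,0]]'
python3 - <<'E'
from h import *
st=env.read_state(); np.save("w2m.npy",env.camera_model("wrist"),allow_pickle=True)
im=env.camera("wrist"); cv2.imwrite("pics/w2.png",im[:,:,::-1])
print(st["tcp_pos"],rot(st["orientation"]).as_matrix().round(3),st["qpos"].round(2),st["time_s"])
E
```

```text
time_s: 6.75
tcp_pos: [0.4789, -0.098, 0.1872]
orientation: [-0.0, 0.82, 0.572, -0.001]
contact_force: [-0.4, -0.1, 0.2]
width: 0.568
finger_force: 30.0
time_s: 7.12
tcp_pos: [0.4794, -0.0975, 0.1868]
orientation: [0.0, 0.82, 0.573, 0.001]
contact_force: [-0.3, 0.3, -0.8]
width: 0.568
finger_force: 30.0
time_s: 7.88
tcp_pos: [0.479, -0.0976, 0.2973]
orientation: [-0.0, 0.82, 0.573, -0.0]
contact_force: [0.9, 1.7, 1.5]
width: 0.863
finger_force: 0.0
time_s: 8.88
tcp_pos: [0.4791, -0.0974, 0.2962]
orientation: [-0.0, 0.994, -0.113, -0.0]
contact_force: [-0.3, -1.0, 0.1]
width: 0.86
finger_force: 0.0
time_s: 9.25
tcp_pos: [0.4524, -0.0881, 0.2968]
orientation: [-0.003, 0.985, -0.174, -0.001]
contact_force: [0.9, 0.6, 0.1]
width: 0.859
finger_force: 0.0
[ 0.45239789 -0.08814841  0.29681737] [[ 0.939 -0.343 -0.   ]
 [-0.343 -0.939  0.006]
 [-0.002 -0.005 -1.   ]] [-1.14  0.13  1.33  2.06 -0.15  1.06 -1.66] 9.25
```

View pics/w2.png

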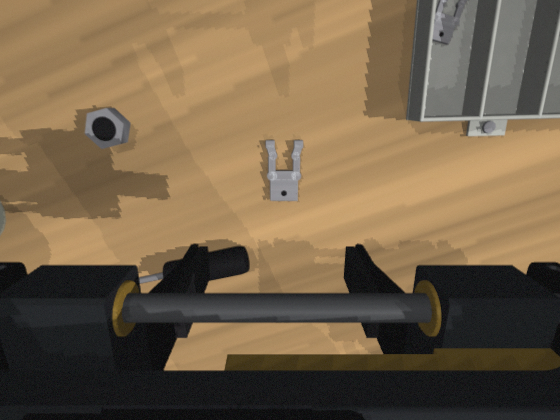

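The clip lies flat on the bench, mouth up, from (264,140) to (303,201) with the hole at (284,193). The screwdriver at (215,263) and the nut at (106,127) are clear of it. Next I work out the tail grip.

```bash
python3 - <<'E'
from h import *
m=np.load("w2m.npy",allow_pickle=True).item(); st=env.read_state(); T=rot(st["orientation"])
im=cv2.imread("pics/w2.png"); hsv=cv2.cvtColor(im,cv2.COLOR_BGR2HSV)
M=np.zeros(im.shape[:2],np.uint8); M[125:215,245:320]=(hsv[125:215,245:320,1]<60)*255
n,l,s,c=cv2.connectedComponentsWithStats(M); k=1+s[1:,4].argmax(); v,u=np.where(l==k); print(s[k])
P=np.array([1e3*T.inv().apply(cast(m,(a,b),.005)-grasp(st)) for a,b in zip(u,v)])[:,:2]
r=cv2.minAreaRect(P.astype(np.float32)); print("rect tool mm",r)
# axis from tail portion / whole: midlines per tool-x slice
for lo in range(int(P[:,0].min()),int(P[:,0].max()),5):
    q=P[(P[:,0]>=lo)&(P[:,0]<lo+5),1]; print(lo,q.min().round(1),q.max().round(1),((q.min()+q.max())/2).round(1))
E
```

```text
[ 265  140   38   61 1428]
rect tool mm ((29.252506256103516, 6.529356956481934), (30.545047760009766, 51.34516906738281), 89.9734115600586)
3 -4.9 18.5 6.8
8 -4.9 18.5 6.8
13 -4.8 18.4 6.8
18 -6.5 19.9 6.7
23 -7.3 20.7 6.7
28 -6.4 19.8 6.7
33 -6.4 19.6 6.6
38 -6.4 19.5 6.6
43 -7.1 21.0 6.9
48 -8.8 21.8 6.5
53 -8.7 21.7 6.5
```

```bash
python3 -m crank '[[10.5,6.7,30,0,0,0],[0,0,35,0,0,0],[0,0,25,0,0,0],[0,0,15,0,0,0],[0,0,6,0,0,0],[0,0,1,0,0,0],[0,0,0,0,0,0],[0,0,0,0,0,0]]' 60; python3 -c "
from station import env; s=env.read_state(); print(s['tcp_pos'],s['orientation'],s['contact_force'],s['qpos'])"
```

```text
time_s: 10.3
tcp_pos: [0.4612, -0.0979, 0.1854]
orientation: [-0.0, 0.985, -0.174, 0.0]
contact_force: [0.3, 0.1, -1.1]
width: 0.692
finger_force: 0.0
[ 0.46122506 -0.0979063   0.18538993] [-2.40985308e-04  9.84657886e-01 -1.74495715e-01  1.85702761e-04] [ 0.31772321  0.11469321 -1.12182535] [-0.78358107  0.43082     1.03557867  2.11307096 -0.4939417   0.86124069
 -1.37529731]
```

```bash
python3 -m crank '[[-1,0,1.4,0,0,0],[0,0,0,0,0,0],[0,0,0,0,0,0]]' && python3 -m crank '[[0,0,0,0,0,0],[0,0,0,0,0,0],[0,0,0,0,0,0],[0,0,0,0,0,0],[0,0,0,0,0,0],[0,0,0,0,0,0],[0,0,0,0,0,0]]' 15; python3 -m crank '[[0,0,-30,0,0,0],[0,0,-40,0,0,0],[0,0,-40,0,0,0],[0,0,0,0,0,0],[0,0,0,0,0,0]]';python3 - <<'E'
from h import *
s=env.read_state(); print(s['tcp_pos'],s['qpos'].round(2))
im=env.camera("wrist")[:,:,::-1]; cv2.imwrite("pics/g2.png",im[100:420])
t=env.camera_model("top"); 
E
```

```text
time_s: 10.68
tcp_pos: [0.46, -0.0977, 0.1835]
orientation: [0.0, 0.985, -0.175, -0.0]
contact_force: [0.4, -0.0, -0.4]
width: 0.689
finger_force: 0.0
time_s: 11.55
tcp_pos: [0.46, -0.0977, 0.1834]
orientation: [0.0, 0.985, -0.175, -0.0]
contact_force: [-0.3, -0.3, -0.5]
width: 0.264
finger_force: 30.0
time_s: 12.18
tcp_pos: [0.4598, -0.0973, 0.2929]
orientation: [-0.0, 0.985, -0.174, -0.001]
contact_force: [0.4, -0.4, -1.0]
width: 0.264
finger_force: 30.0
[ 0.45982934 -0.09729641  0.29291479] [-1.06  0.2   1.29  2.04 -0.22  1.06 -1.59]
```

View pics/g2.png

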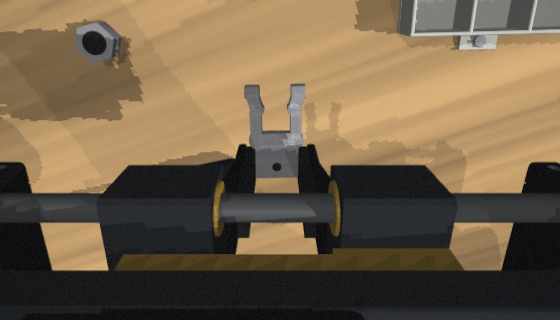

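The clip is held squarely by its tail, with the legs pointing straight forward and tips at (254,190) and (297,190) in the full image. I'm moving to the approach side of the castor. The insertion direction is about 40° from world x, so the gripper body clears the can.

```bash
python3 -m crank '[[-24,-48,-6,0,0,0],[-24,-48,-6,0,0,0],[-24,-48,-6,0,0,0],[-24,-48,-6,0,0,0],[-24,-48,-6,0,0,0],[-24,-48,-7,0,0,0],[0,0,0,0,0,-0.175],[0,0,0,0,0,-0.175]]' && python3 -m crank '[[0,0,0,0,0,-0.175],[0,0,0,0,0,-0.175],[0,0,0,0,0,-0.175],[0,0,0,0,0,-0.175],[0,0,0,0,0,0],[0,0,0,0,0,0]]'
python3 - <<'E'
from h import *
st=env.read_state(); np.save("w3m.npy",env.camera_model("wrist"),allow_pickle=True)
im=env.camera("wrist"); cv2.imwrite("pics/w3.png",im[:,:,::-1])
print(st["tcp_pos"],rot(st["orientation"]).as_matrix().round(3),st["qpos"].round(2),st["time_s"])
E
```

```text
time_s: 13.22
tcp_pos: [0.4235, 0.2227, 0.3292]
orientation: [0.002, 1.0, 0.003, -0.001]
contact_force: [0.1, 0.1, -0.5]
width: 0.267
finger_force: 30.0
time_s: 13.98
tcp_pos: [0.4239, 0.222, 0.3299]
orientation: [0.0, 0.94, 0.34, -0.001]
contact_force: [-0.8, 0.2, -0.3]
width: 0.268
finger_force: 30.0
[0.42385786 0.22204981 0.32986399] [[ 0.768  0.64  -0.001]
 [ 0.64  -0.768 -0.001]
 [-0.002  0.    -1.   ]] [-1.52  0.07  0.99  1.97 -0.06  1.14 -1.38] 13.975
```

View pics/w3.png

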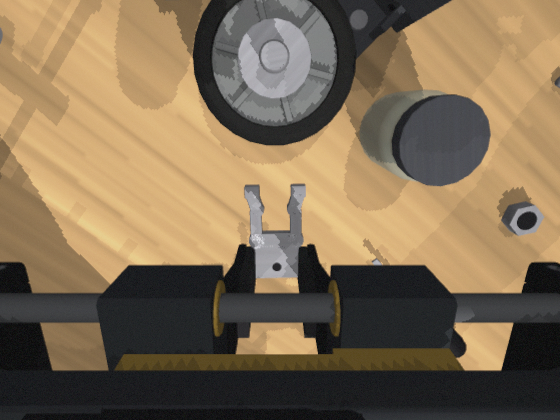

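The axle end shows at about (273,56), on the light washer disc. The clip leg tips are at (252,187) and (297,187), nearly in line with it. Next I refine both in the tool frame.

```bash
python3 - <<'E'
from h import *
m=np.load("w3m.npy",allow_pickle=True).item(); st=env.read_state(); T=rot(st["orientation"])
im=cv2.imread("pics/w3.png"); g=cv2.cvtColor(im,cv2.COLOR_BGR2GRAY)
roi=cv2.resize(g[25:90,240:310],None,fx=4,fy=4,interpolation=cv2.INTER_CUBIC)
c=cv2.HoughCircles(roi,cv2.HOUGH_GRADIENT,1,40,param1=80,param2=20,minRadius=40,maxRadius=80)
print(c[0][:4] if c is not None else None)
hsv=cv2.cvtColor(im,cv2.COLOR_BGR2HSV)
# washer: bright grey disc
W=np.zeros_like(g); W[0:110,210:340]=((g[0:110,210:340]>140)&(hsv[0:110,210:340,1]<60))*255
n,l,s,cc=cv2.connectedComponentsWithStats(W); k=1+s[1:,4].argmax(); print("washer mask",s[k],cc[k])
f=lambda uv,z:(1e3*T.inv().apply(cast(m,uv,z)-grasp(st))).round(1)
cs=[(240+a/4,25+b/4) for a,b,_ in c[0][:2]] if c is not None else []
for uv in cs+[(273.5,56)]: print("axle",uv,f(uv,.081),cast(m,uv,.081))
zc=st["tcp_pos"][2]-.1834+.005
C=np.zeros_like(g); C[180:285,235:315]=((hsv[180:285,235:315,1]<60)&(g[180:285,235:315]>75))*255
v,u=np.where(C>0); P=np.array([f((a,b),zc) for a,b in zip(u,v)])
for lo in range(-10,50,5):
    q=P[(P[:,0]>=lo)&(P[:,0]<lo+5)]
    if len(q): print(lo,q[:,0].max(),q[:,1].min(),q[:,1].max(),(q[:,1].min()+q[:,1].max())/2)
E
```

```text
[[136.5 116.5  52.5]]
washer mask [ 238   18   73   80 3056] [276.67342932  63.38841623]
axle (np.float32(274.125), np.float32(54.125)) [113.9  -0.6  84.9] [0.51067836 0.29531767 0.081     ]
axle (273.5, 56) [112.8  -1.   84.9] [0.50957744 0.29492411 0.081     ]
-10 -5.2 -10.9 12.0 0.5499999999999998
-5 -0.4 -10.8 12.0 0.5999999999999996
0 4.4 -10.7 11.9 0.6000000000000005
5 9.7 -10.6 12.3 0.8500000000000005
10 14.9 -13.6 14.3 0.35000000000000053
15 19.4 -13.6 14.8 0.6000000000000005
20 24.4 -12.9 13.1 0.09999999999999964
25 29.9 -12.8 13.4 0.2999999999999998
30 34.7 -13.1 13.4 0.15000000000000036
35 39.4 -15.0 15.2 0.09999999999999964
40 44.6 -15.4 15.2 -0.10000000000000053
45 45.6 -14.3 14.5 0.09999999999999964
```

```bash
python3 -m crank '[[30,-1,20,0,0,0],[0,0,25,0,0,0],[0,0,20,0,0,0],[0,0,12,0,0,0],[0,0,5,0,0,0],[0,0,0,0,0,0],[0,0,0,0,0,0]]'
python3 - <<'E'
from h import *
m=env.camera_model("wrist"); st=env.read_state(); T=rot(st["orientation"])
im=env.camera("wrist")[:,:,::-1].copy(); s=env.camera("scene")[:,:,::-1]
o=np.zeros((600,800,3),np.uint8); o[:,:450]=cv2.resize(im[80:280,200:350],(450,600),interpolation=cv2.INTER_CUBIC)
o[:300,450:]=cv2.resize(s[165:250,380:480],(350,300),interpolation=cv2.INTER_CUBIC)
cv2.imwrite("pics/w4.png",o); np.save("w4m.npy",m,allow_pickle=True)
print(st["tcp_pos"],T.as_matrix().round(3)[:,0],st["qpos"].round(2))
E
```

```text
time_s: 14.9
tcp_pos: [0.4464, 0.2425, 0.2491]
orientation: [-0.0, 0.94, 0.342, 0.0]
contact_force: [-0.0, 0.3, 0.2]
width: 0.262
finger_force: 30.0
[0.44641848 0.24246743 0.249066  ] [0.766 0.643 0.001] [-1.4   0.33  0.94  1.98 -0.32  0.99 -1.18]
```

View pics/w4.png

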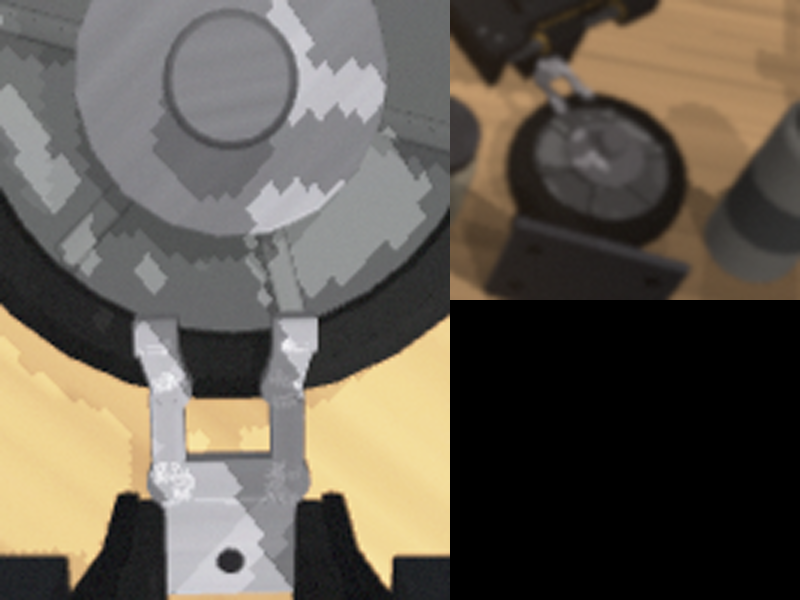

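The enlarged crop shows the axle end at crop (231,78), full-image pixel (277,106). The clip tips are at crop (133..318,318) and the tail is centred at crop column 230. They are aligned to about 1 mm.

```bash
python3 - <<'E'
from h import *
m=np.load("w4m.npy",allow_pickle=True).item(); st=env.read_state(); T=rot(st["orientation"])
f=lambda u,v,z:(1e3*T.inv().apply(cast(m,(200+u/3,80+v/3),z)-grasp(st))).round(1)
zc=st["tcp_pos"][2]-.1784
print("axle",f(231,78,.081),"axle edges",f(164,78,.081),f(298,78,.081),"tips",f(133,318,zc),f(318,318,zc),"tail",f(166,540,zc),f(295,540,zc),"washer l/r",f(77,78,.062),f(386,78,.062))
E
```

```text
axle [82.9  1.1  4. ] axle edges [82.9 -8.6  4. ] [82.9 10.7  3.9] tips [ 44.7 -15.2  14.4] [44.7 15.6 14.4] tail [  3.9 -10.5  14.4] [ 3.9 12.6 14.4] washer l/r [ 82.8 -24.   23. ] [82.8 26.3 22.9]
```

```bash
python3 -m crank '[[0,0.7,2,0,0,0],[10,0,0,0,0,0],[12,0,0,0,0,0],[10,0,0,0,0,0],[5,0,0,0,0,0],[0,0,0,0,0,0],[0,0,0,0,0,0]]'
python3 -c "
from station import env; s=env.read_state(); print(s['tcp_pos'],s['contact_force'],s['moment'])"
```

```text
time_s: 15.88
tcp_pos: [0.4749, 0.2653, 0.2463]
orientation: [-0.0, 0.94, 0.342, -0.001]
contact_force: [-0.0, -0.4, -0.9]
width: 0.263
finger_force: 30.0
[0.47489338 0.26530647 0.24632814] [-0.0289602  -0.35751699 -0.93470009] [-0.10449905  0.12841838 -0.02108008]
```

```bash
python3 -m crank '[[3,0,-0.5,0,0,0],[3,0,0,0,0,0],[3,0,0,0,0,0],[0,0,0,0,0,0]]'; python3 -m crank '[[3,0,0,0,0,0],[3,0,0,0,0,0],[0,0,0,0,0,0]]';python3 -m crank '[[2.5,0,0,0,0,0],[2,0,0,0,0,0],[0,0,0,0,0,0]]'
```

```text
time_s: 16.38
tcp_pos: [0.482, 0.2715, 0.2469]
orientation: [0.0, 0.94, 0.342, -0.0]
contact_force: [0.3, -0.0, 0.4]
width: 0.266
finger_force: 30.0
time_s: 16.75
tcp_pos: [0.4859, 0.2747, 0.2461]
orientation: [0.0, 0.94, 0.342, -0.002]
contact_force: [-4.1, -3.4, -1.7]
width: 0.264
finger_force: 30.0
time_s: 17.12
tcp_pos: [0.4901, 0.2784, 0.247]
orientation: [-0.0, 0.94, 0.342, -0.0]
contact_force: [-0.2, -0.4, -1.4]
width: 0.265
finger_force: 30.0
```

```bash
python3 -m crank '[[1,0,0,0,0,0],[0.5,0,0,0,0,0],[0,0,0,0,0,0],[0,0,0,0,0,0]]'; python3 - <<'E'
from h import *
im=env.camera("wrist")[:,:,::-1]; s=env.camera("scene")[:,:,::-1]
o=np.zeros((600,800,3),np.uint8); o[:,:450]=cv2.resize(im[120:320,200:350],(450,600),interpolation=cv2.INTER_CUBIC)
o[:300,450:]=cv2.resize(s[165:250,380:480],(350,300),interpolation=cv2.INTER_CUBIC)
cv2.imwrite("pics/w5.png",o)
E
```

```text
time_s: 17.62
tcp_pos: [0.4907, 0.2788, 0.2467]
orientation: [0.0, 0.94, 0.342, -0.001]
contact_force: [-3.6, -3.4, 0.7]
width: 0.264
finger_force: 30.0
```

View pics/w5.png

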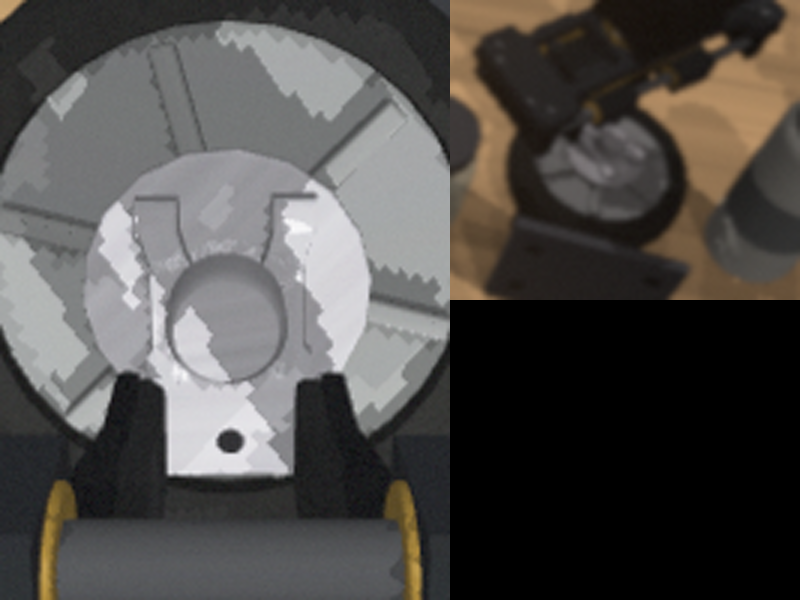

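The wrist view shows the axle end inside the clip at crop (227,320), with the legs past it on both sides and the back against the shaft. The force peaked at the throat, fell to zero, then rose again at the stop, so the clip has snapped in. I'll ease off, lower it onto the washer, release, lift and look.

```bash
python3 -m crank '[[-0.8,0,0.6,0,0,0],[0,0,0.7,0,0,0],[0,0,0,0,0,0],[0,0,0,0,0,0]]'; python3 -m crank '[[0,0,0,0,0,0],[0,0,0,0,0,0],[0,0,0,0,0,0],[0,0,0,0,0,0],[0,0,-10,0,0,0],[0,0,-25,0,0,0],[0,0,-40,0,0,0],[-20,0,0,0,0,0]]' 50;  python3 -m crank '[[-30,0,0,0,0,0],[-30,0,0,0,0,0],[0,0,0,0,0,0],[0,0,0,0,0,0]]'; python3 - <<'E'
from h import *
m=env.camera_model("wrist"); st=env.read_state(); np.save("w6m.npy",m,allow_pickle=True)
im=env.camera("wrist")[:,:,::-1]; t=env.camera("top")[:,:,::-1]; cv2.imwrite("pics/w6f.png",im); a=proj(m,[.51,.295,.066]).astype(int); print(a,st["tcp_pos"])
x0,y0=max(a[0]-60,0),max(a[1]-60,0); print(x0,y0)
o=np.zeros((600,800,3),np.uint8); o[:500,:500]=cv2.resize(im[y0:y0+120,x0:x0+120],(500,500),interpolation=cv2.INTER_CUBIC)
o[:300,500:]=cv2.resize(t[190:290,90:190],(300,300),interpolation=cv2.INTER_CUBIC)
o[300:,500:]=cv2.resize(t[130:320,360:470],(300,300),interpolation=cv2.INTER_CUBIC)
cv2.imwrite("pics/w6.png",o)
E
```

```text
time_s: 18.23
tcp_pos: [0.4904, 0.2785, 0.2456]
orientation: [-0.0, 0.94, 0.342, -0.0]
contact_force: [-2.5, -2.3, 0.5]
width: 0.262
finger_force: 30.0
time_s: 19.23
tcp_pos: [0.4765, 0.2661, 0.3239]
orientation: [-0.001, 0.94, 0.342, 0.002]
contact_force: [-0.4, -0.9, -0.4]
width: 0.578
finger_force: 0.0
time_s: 19.73
tcp_pos: [0.4295, 0.2276, 0.3213]
orientation: [-0.001, 0.939, 0.343, 0.0]
contact_force: [-0.3, 0.9, 0.3]
width: 0.572
finger_force: 0.0
[276  70] [0.42954641 0.22764494 0.32129771]
216 10
```

View pics/w6.png

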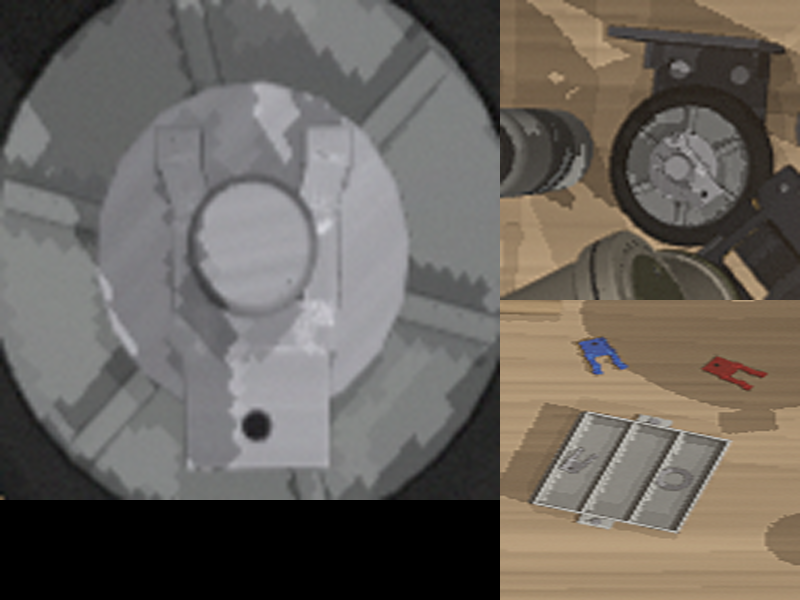

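```bash
python3 - <<'E'
from h import *
m=np.load("w6m.npy",allow_pickle=True).item(); k=120/500
f=lambda u,v,z:1e3*cast(m,(216+u*k,10+v*k),z)
ax=f(253,245,.081); tl=f(258,468,.067); tp=f(253,126,.067)
u=(tp-tl)/np.linalg.norm(tp-tl); print("len",np.linalg.norm(tp-tl),"tail->axis",(ax-tl)[:2]@u[:2],"lateral",np.cross(u[:2],(ax-tl)[:2]))
E
```

```text
len 51.593733080257074 tail->axis 33.12803885872866 lateral 0.30061367209806633<stdin>:5: DeprecationWarning: Arrays of 2-dimensional vectors are deprecated. Use arrays of 3-dimensional vectors instead. (deprecated in NumPy 2.0)
```

The clip lies flat on the washer around the axle. The tail end measures 33 mm from the axis (34 nominal), so it is fully home. The tray bystanders and the look-alikes have not moved, and the robot is clear.

```bash
python3 -c "
from station import env; print(env.sign_off())"
```

```text
the job is handed in; nothing more can be done
None
```

The large clip is snapped into the axle groove, measured fully home and lying flat on the washer; the other parts looked undisturbed, and I handed the job in at about 20 s of robot time.

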